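# Hang the socket caddy on its two hooks

## Task

Lift the steel socket caddy by the flat lug in the middle of its top rod and hang it on the two upturned hooks of the low bench stand, with both hooks seated in the two grooves of the rod. Somebody has shifted the hook bar sideways, so rest the rod lightly in the hooks and feel along for the place where both grooves drop home, never bearing on the hooks with more than 30 N. Keep hold until both ends are down, then let go and leave it hanging still, with the other things on the bench left alone.

Things in the scene. Friction and masses are not known exactly. Their poses are not given: they have to be found in the camera images.
- caddy: Steel socket caddy, about 0.5 kg (+-30 %), standing on the bench: open grey tray 70 (x) x 112 (y) x 22 mm with four fixed sockets, two flat straps at y = +-54 up to a round top rod with a grip lug. Origin: centre of the tray's underside, z up, y along the rod. Centre of mass on the middle axis, below the rod. Rigid; may hang either way round.
- rod_mid (a point): Middle of the caddy's top rod, on its centre line, 105 mm above the caddy's origin; axes as the caddy's. Rod: 300 mm long (y), 22 mm diameter, with two turned grooves 12 mm wide and 10 mm diameter, centred at y = +-105 mm.
- lug (a point): Grip point on the caddy's lug, 145 mm above the caddy's origin and 40 mm above the rod's centre line; axes as the caddy's. The lug is an upright flat steel plate, 10 mm thick (x), 44 mm long (y), rising from the top of the rod (116 mm) to 165 mm above the origin.
- groove_a (a point): Centre of the groove at the caddy's +y end, on the rod's centre line. Axes as the caddy's.
- groove_b (a point): Centre of the groove at the caddy's -y end, on the rod's centre line. Axes as the caddy's.
- stand: Low dark steel stand fixed to the bench. Origin on the bench below the nominal middle between the hook seats; x points from the open side of the hooks back to the posts, y along the bar, z up. Two posts 174 mm high at x = +75, y = +-150 mm carry a flat hook bar (front face at x = +51, top at 152 mm), clamped so that it does not give to light touches.
- seat_mid (a point): Nominal middle between the hook seats, 150 mm above the stand's origin, axes as the stand's. Two hooks of 6 mm plate, 210 mm apart, nominally at y = +-105, reach forward from the bar. Each is open upward: a shallow V (20 degree slopes) with its bottom at x = 0, z = 0 here, the bar behind and an upturned tip at x = -26 rising to z = +33.
- bar_mid (a point): Nominal middle of the hook bar's front face, axes as the stand's. The real bar with both hooks is clamped up to 16 mm to either side (y) of nominal; this is not reported: look or feel. The grooves are 6 mm wider than the hooks. Seated, the rod's centre line is 155 mm above the bench; with its thick part riding in the hooks, 162 mm.
- tape_measure: Bystander: yellow and black tape measure, 39x96x66 mm, on the bench between the caddy and the vice. Origin at the centre of its underside.
- spark_plug: Bystander: spark plug lying, 24x73x21 mm, front left. Origin at the centre of its underside.
- spanner_13: Bystander: combination spanner, 38x180x10 mm, on the right. Origin at the centre of its underside.

How it is judged (in metres and radians):
On the way, in this order (a step that is already met when the one before it is completed fails the run):
1. the caddy is lifted off the bench: 60 mm or more above it (height (world z) of caddy above 0.06 m and contact force between the fingers and caddy above 1 N), for 0.2 s.
2. both grooves are down on their hooks while the gripper still holds the caddy (z of groove_a in the frame of stand between 0.152 and 0.1585 m and x of groove_a in the frame of stand between -0.009 and 0.009 m and z of groove_b in the frame of stand between 0.152 and 0.1585 m and x of groove_b in the frame of stand between -0.009 and 0.009 m and y of lug in the frame of stand between -0.024 and 0.024 m and contact force between the fingers and caddy above 1 N and contact force between caddy and stand above 0.5 N), for 0.3 s.
At the end, for the whole second after the job is handed in: The caddy hangs from the stand alone, let go and nearly still, with both groove centres 152 to 158.5 mm above the bench (seated, not riding on the thick rod), within 9 mm of the seat line fore and aft, and its lug within 24 mm of the stand's middle sideways (z of groove_a in the frame of stand between 0.152 and 0.1585 m and x of groove_a in the frame of stand between -0.009 and 0.009 m and z of groove_b in the frame of stand between 0.152 and 0.1585 m and x of groove_b in the frame of stand between -0.009 and 0.009 m and y of lug in the frame of stand between -0.024 and 0.024 m and contact force between caddy and stand above 1.5 N and contact force between the fingers and caddy below 0.1 N and linear speed of caddy below 0.03 m/s and angular speed of caddy below 0.3 rad/s); the robot touches nothing.
It fails at once if the caddy bears on the stand with more than 30 N (contact force between caddy and stand above 30 N).
It fails at once if one of the other listed things on the bench is moved more than 30 mm (distance of any of tape_measure, spark_plug, spanner_13 from where it was at the start of the episode above 0.03 m).
It also fails if it takes over 67 s, if anything falls off the work surface, if the arm or the gripper's body presses on something with over 40 N, if the wrist force passes 120 N, or if a joint passes its speed limit or range.

## Robot

A 6-joint arm with a two-finger parallel gripper is mounted at the origin on a cart in front of the work surface, level with it; the furniture and walls round the work are solid. World frame = base frame: x ahead of the robot, y to its left, z up, the work surface at z = 0. Lengths are in m, angles in degrees, forces in N, time in s.
With the tool pointing down it reaches from about 0.325 to 0.775 m from the base axis. Payload 5.5 kg.
Tool frame: the origin (TCP) lies between the finger pads; the fingertips stand 19 mm ahead of it and the grasp point (between the pads) is the TCP; z points along the fingers, y is the line along which they close (so a half turn about z gives the same grasp; the last joint's range is limited). The gripper opens to 88 mm and grips with 3 to 60 N. Pads are 20 mm wide; open, the fingers measure 115 mm over their backs; the gripper's body (75 mm by 178 mm) begins 61 mm behind the grasp point.
Start: joints at [-78.707, 5.22, 70.514, -0, 104.267, -3.249], TCP at [0.151, -0.581, 0.242] pointing down, gripper open.
Joint ranges: [-164.24, 164.24], [-49.07, 125.15], [9.68, 141.18], [-86.29, 266.29], [3.28, 154.24], [-151.56, 151.56]. Speed limits (degrees/s): [147.25, 147.25, 172.46, 180, 180, 180].

## Interface

Orientations are given as [roll, pitch, yaw] about the fixed x, y, z axes, in that order (R = Rz(yaw) Ry(pitch) Rx(roll)).
In Python, from rig import * gives the robot as it stands.
- The arm moves only by the tool arm_command, never from a script. Its argument "plan" is a list that holds one entry, the list of rows, each a list of 7 numbers: the turn, a rotation vector about the tool's x, y, z in degrees, then the shift along the tool's x, y, z in mm, then the finger opening in mm, from 0 to 87.8. In form: [[[rx, ry, rz, dx, dy, dz, claw], ...]]. A call has 1 to 10 rows; each row is the pose to reach, as a shift and turn from the pose commanded when the call began, along the tool's axes at that moment; what a row does not reach only later rows make up. A row lasts 1/10 s, in which the tool goes at most 50 mm and 8.59 degrees, less where a joint would pass 70% of its speed; a pose out of reach is approached as far as the arm can. A call with a gripper value outside its range is refused whole. The fingers move at their own pace and stop on an object; "force" is the grip in N (left out, the last holds). Time passes only in rows, so rows that repeat a pose let the fingers close. It gives the time, the measured TCP pose, the force, the opening and the grip force at its end, in the units of the state.
- sense(): the state, without advancing time (a new reading comes with each control period).
- get_image(name): name is "side" or "top" or "wrist"; returns (picture, depth): 420x560x3 uint8, red, green, blue; 420x560 float32, m along the optical axis (not along the pixel's ray), 0 where there is no reading.
- get_calibration(name): a dict with "mtx" (3x3 intrinsics, pixels), "view" (4x4, takes a point from world to camera coordinates). Camera axes: x right, y down, z forward; pixel columns grow to the right and rows downward; lengths in m; the calibration is good to about 2 mm. A picture is of the moment at which its call begins: read the wrist's pose just before it. get_calibration takes no time and is no camera call; for the wrist camera it gives the pose at the moment of the call.
- hand_in(): hands the job in; it is judged then, once.
The state is a dict: "clock": time; "joint_pos": joint angles; "dq": joint speeds; "effort": joint torques, N m; "tcp_pos": TCP position; "orientation": TCP orientation; "contact_force": force on the tool from outside, world axes, zero at the start; "torque": the same for the moment, N m; "width": finger opening in m; "finger_force": force on a finger pad.
Only numpy, scipy, OpenCV 4.12 (cv2) and the standard library are available. Lean on these libraries where they do the work, as an engineer would, in place of code of your own. Each camera call takes 0.05 s, during which the arm holds its last target. There are 200 camera calls.

## Working session

There is one attempt and no reset: what is moved stays moved. The work goes in short steps, Python scripts to look and compute and a tool call to move; the robot and the scene stay as the last step left them, time stands still between calls to the robot, and variables do not carry over. Pictures are saved under pics/ and viewed, at most 10 in all, crops included, and the job is handed in when it is done.

Besides the shell and the picture viewer there is one more tool, called after ">>>" as a command line: name --argument value ..., lists and objects as JSON in quotes. arm_command: Moves the arm, as the interface text tells. Its arguments: {"type":"object","properties":{"plan":{"type":"array","items":{"type":"array","items":{"type":"array","items":{"type":"number"}}}},"force":{"type":"number"}},"required":["plan"]}

```bash
mkdir -p pics; ls; python3 - <<'E'
from rig import *
import cv2,numpy as np
s=sense();print(s)
for n in("side","top"):
    im,d=get_image(n);cv2.imwrite(f"pics/{n}0.png",im[...,::-1]);np.savez(f"{n}0.npz",im=im,d=d,**get_calibration(n));c=get_calibration(n);print(n,np.linalg.inv(c["view"]).round(3).tolist(),c["mtx"][0])
E
```

```text
pics
{'clock': 0.0, 'joint_pos': array([-7.87058118e+01,  5.26262463e+00,  7.05813250e+01, -2.38739300e-04,
        1.04268622e+02, -3.24589835e+00]), 'dq': array([ 0.02243935,  0.10593362, -0.03210556, -0.03844208,  0.09899199,
       -0.08670035]), 'effort': array([ 7.35089579e-04, -4.46456158e+01, -4.06442142e+01,  6.98970677e-02,
        2.94335873e-02, -1.14987270e-04]), 'tcp_pos': array([ 0.15060632, -0.58051071,  0.24051739]), 'orientation': array([-1.79887596e+02, -6.14284848e-03,  1.45400219e+01]), 'contact_force': array([0.0692778 , 0.26822893, 0.12145999]), 'torque': array([ 0.02319033, -0.0152824 , -0.00083119]), 'finger_force': 0.0, 'width': 0.08759513516601022}
side [[0.964, -0.127, 0.235, 0.17], [-0.266, -0.502, 0.823, -1.311], [0.013, -0.855, -0.518, 0.943], [0.0, 0.0, 0.0, 1.0]] [477.41831389   0.         284.2640415 ]
top [[-0.004, -0.989, 0.149, 0.376], [-1.0, 0.005, 0.004, 0.044], [-0.005, -0.149, -0.989, 1.324], [0.0, 0.0, 0.0, 1.0]] [414.00529448   0.         282.85616831]
```

View pics/top0.png

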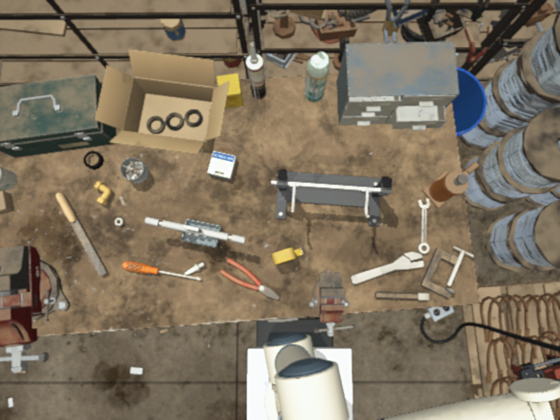

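View pics/side0.png

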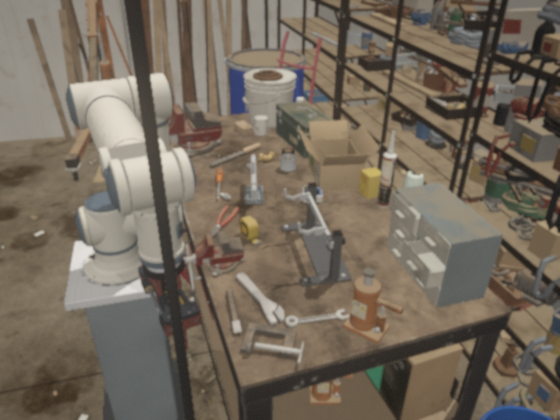

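The top view shows the caddy with its rod running from about (148,220) to (243,240). The stand's bar is at about row 184, with hooks near columns 293 and 376. Next I'll measure both from depth.

```bash
cat >h.py <<'E'
import numpy as np,cv2
def cloud(im,d,mtx,view):
    v,u=np.mgrid[:420,:560]
    p=np.stack([(u-mtx[0,2])/mtx[0,0]*d,(v-mtx[1,2])/mtx[1,1]*d,d],-1)
    i=np.linalg.inv(view); return p@i[:3,:3].T+i[:3,3]
def line(P):
    vx,vy,x,y=cv2.fitLine(P[:,:2].astype(np.float32),cv2.DIST_HUBER,0,1e-4,1e-4).ravel()
    t=(P[:,:2]-[x,y])@[vx,vy]; a,b=t.min(),t.max()
    return [np.round([x+vx*q,y+vy*q],4) for q in(a,b,(a+b)/2)],np.degrees(np.arctan2(vy,vx)),b-a
E
python3 - <<'E'
from h import *
z=np.load("top0.npz");W=cloud(z["im"],z["d"],z["mtx"],z["view"])
def reg(r0,r1,c0,c1):
    P=W[r0:r1,c0:c1].reshape(-1,3);return P[z["d"][r0:r1,c0:c1].ravel()>0]
P=reg(205,255,135,255)
R=P[(P[:,2]>.085)&(P[:,2]<.13)];print("rod",len(R),line(R),np.percentile(R[:,2],[5,50,95]))
L=P[P[:,2]>.135];print("lug",len(L),line(L),L.mean(0),L[:,2].max())
S=reg(165,225,262,400)
for a,b in((.13,.16),(.16,.179),(.179,.2)):
    Q=S[(S[:,2]>a)&(S[:,2]<b)];print(a,len(Q),line(Q) if len(Q)>3 else'')
G=cv2.resize(z["im"][160:260,130:400],None,fx=2.96,fy=2.96,interpolation=cv2.INTER_CUBIC)
H=W[160:260,130:400,2];H=cv2.resize(np.uint8(np.clip(H/.2,0,1)*255),None,fx=2.96,fy=2.96,interpolation=cv2.INTER_NEAREST)
cv2.imwrite("pics/c1.png",np.vstack([G[...,::-1],cv2.applyColorMap(H,cv2.COLORMAP_JET)]))
print([(n,W[v,u].round(3)) for n,v,u in(("tape",255,287),("plug",268,195),("spanner",225,424),("vice",295,330),("white",165,222))])
E
```

```text
rod 656 ([array([0.4757, 0.1634]), array([0.5369, 0.4589]), array([0.5063, 0.3112])], np.float32(78.29834), np.float64(0.3018138679238816)) [0.1064857  0.11399915 0.11856022]
lug 70 ([array([0.5018, 0.288 ]), array([0.5106, 0.3305]), array([0.5062, 0.3092])], np.float32(78.337585), np.float64(0.043410823923364976)) [0.50577996 0.30792976 0.16153071] 0.17100644492957873
0.13 722 ([array([ 0.6098, -0.2596]), array([0.6389, 0.0833]), array([ 0.6243, -0.0882])], np.float32(85.14398), np.float64(0.3440527015532676))
0.16 243 ([array([ 0.6276, -0.259 ]), array([0.652 , 0.0671]), array([ 0.6398, -0.0959])], np.float32(85.710815), np.float64(0.3270136579240591))
0.179 15 ([array([ 0.5347, -0.1881]), array([0.5554, 0.0679]), array([ 0.545 , -0.0601])], np.float32(85.37684), np.float64(0.2568078911238657))
[('tape', array([0.433, 0.037, 0.066])), ('plug', array([0.396, 0.324, 0.021])), ('spanner', array([ 0.53 , -0.403,  0.005])), ('vice', array([ 0.316, -0.087,  0.104])), ('white', array([0.724, 0.244, 0.031]))]
```

View pics/c1.png

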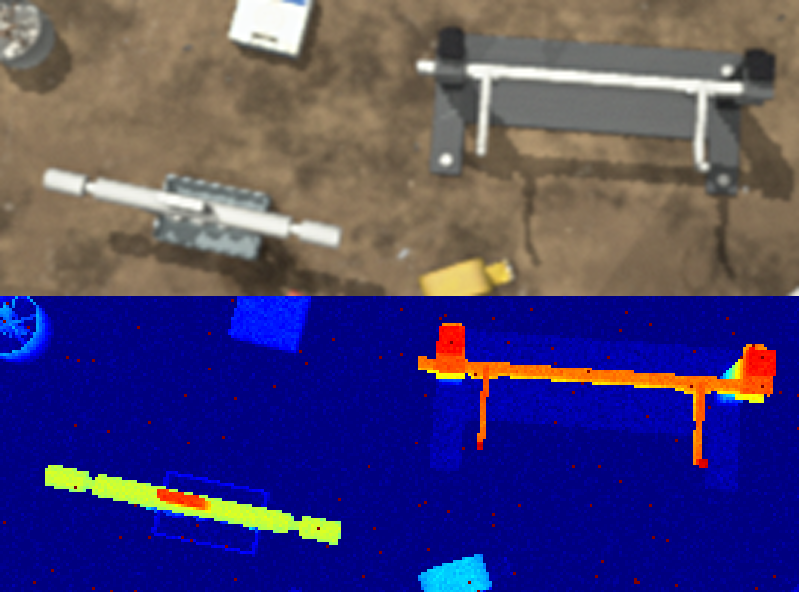

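The crop shows the bar clamped off-centre between its posts, towards the left (world +y), with hook tips near crop pixels (483,150) and (702,163). Next I'll measure the hooks in the stand frame.

```bash
cat >>h.py <<'E'
def frame(P,yaw):
    c,s=np.cos(np.radians(yaw)),np.sin(np.radians(yaw)); return P[:,:2]@np.array([[c,-s],[s,c]])
E
python3 - <<'E'
from h import *
z=np.load("top0.npz");W=cloud(z["im"],z["d"],z["mtx"],z["view"])
P=W[160:260,262:400].reshape(-1,3);P=P[P[:,2]>.13]
# bar line: y between hooks, fit
B=P[(P[:,2]<.165)&(P[:,1]<.02)&(P[:,1]>-.15)&(P[:,0]>.60)]
ln=line(B);yaw=ln[1]-90;print("bar",ln,yaw,len(B),np.median(B[:,2]))
q=np.c_[frame(P,yaw),P[:,2]]
bx=np.median(frame(B,yaw)[:,0]);print("bar x",bx,np.percentile(frame(B,yaw)[:,0],[3,97]))
T=q[q[:,2]>.167];
for sgn in(1,-1):
    t=T[(np.sign(T[:,1]-(-.04))==sgn)&(T[:,0]>bx)];print("post",t.mean(0),t.min(0),t.max(0))
    a=q[(q[:,0]<bx-.012)&(np.sign(q[:,1]+.04+.05)==sgn)&(q[:,2]<.2)]
    print("arm",len(a),a.mean(0),np.median(a[:,1]),a[:,0].min()); print(a[a[:,0]<a[:,0].min()+.012].round(4).tolist())
    L=line(np.c_[a[:,0],a[:,1]]);print(L)
r=W[205:255,135:255].reshape(-1,3)
E
```

```text
bar ([array([ 0.6223, -0.1487]), array([0.6326, 0.0194]), array([ 0.6274, -0.0647])], np.float32(86.49841), np.float64(0.16838641079755243)) -3.501587 306 0.1512047932048607
bar x 0.6295178201190472 [0.61302145 0.63730651]
post [0.65320657 0.09136734 0.17330591] [0.64050382 0.07894582 0.16783495] [0.66724676 0.10469292 0.17934761]
arm 50 [0.58311796 0.05674486 0.15924319] 0.056779768649956375 0.5472049768545025
[[0.5536, 0.0596, 0.1788], [0.5532, 0.0569, 0.1821], [0.5498, 0.0595, 0.1848], [0.5494, 0.0568, 0.1889], [0.5476, 0.0593, 0.181], [0.5472, 0.0566, 0.1846]]
([array([0.5472, 0.0571]), array([0.6154, 0.0562]), array([0.5813, 0.0566])], np.float32(-0.7125061), np.float64(0.06817721611478574))
post [ 0.64769817 -0.20714605  0.17272216] [ 0.63552406 -0.22012406  0.16713629] [ 0.66146988 -0.19488477  0.17835955]
arm 84 [ 0.58132682 -0.15224902  0.15595065] -0.15181548494204872 0.5418808624416755
[[0.5529, -0.1505, 0.1478], [0.5498, -0.1493, 0.1691], [0.548, -0.1497, 0.1821], [0.5477, -0.152, 0.1847], [0.5477, -0.1545, 0.1858], [0.5496, -0.15, 0.1505], [0.5473, -0.1499, 0.1666], [0.5452, -0.1498, 0.1818], [0.5454, -0.1527, 0.1814], [0.5453, -0.1551, 0.1834], [0.5424, -0.1499, 0.1816], [0.5429, -0.1531, 0.1797], [0.5419, -0.1543, 0.1874]]
([array([ 0.5419, -0.1516]), array([ 0.6172, -0.1524]), array([ 0.5796, -0.152 ])], np.float32(-0.6671106), np.float64(0.07532298086023273))
```

>>> arm_command --plan '[[[0,0,-63.8,356,-301,-30,60],[0,0,-63.8,356,-301,-30,60],[0,0,-63.8,356,-301,-30,60],[0,0,-63.8,356,-301,-30,60],[0,0,-63.8,356,-301,-30,60],[0,0,-63.8,356,-301,-30,60],[0,0,-63.8,356,-301,-30,60],[0,0,-63.8,356,-301,-30,60],[0,0,-63.8,356,-301,-30,60],[0,0,-63.8,356,-301,-30,60]]]'

```text
clock: 1.1
tcp_pos: [0.4214, -0.1965, 0.2717]
orientation: [180.0, -0.1, 78.6]
contact_force: [-0.6, -0.6, -0.5]
width: 0.0603
finger_force: 0.0
```

>>> arm_command --plan '[[[0,0,0,470,-17,0,60],[0,0,0,470,-17,0,60],[0,0,0,470,-17,0,60],[0,0,0,470,-17,0,60],[0,0,0,470,-17,0,60],[0,0,0,470,-17,0,60],[0,0,0,470,-17,0,60],[0,0,0,470,-17,0,60],[0,0,0,470,-17,0,60],[0,0,0,470,-17,0,60]]]'

```text
clock: 2.1
tcp_pos: [0.4975, 0.2676, 0.2701]
orientation: [-179.9, 0.0, 78.6]
contact_force: [0.1, -1.0, 0.1]
width: 0.0597
finger_force: 0.0
```

```bash
python3 - <<'E'
from rig import *
from h import *
s=sense();print(s["tcp_pos"],s["orientation"])
c=get_calibration("wrist");im,d=get_image("wrist");W=cloud(im,d,c["mtx"],c["view"])
ok=d>0
near=(np.hypot(W[...,0]-.506,W[...,1]-.31)<.2)&ok
L=W[near&(W[...,2]>.14)&(W[...,2]<.18)&(np.hypot(W[...,0]-.506,W[...,1]-.31)<.05)];R=W[near&(W[...,2]>.1)&(W[...,2]<.125)]
for P in(L,R):print(len(P),line(P) if len(P)>5 else'',P.mean(0))
cv2.imwrite("pics/w1.png",im[...,::-1])
E
```

```text
[0.49747846 0.26757493 0.27014591] [-1.79879363e+02  1.36266772e-02  7.85521186e+01]
710 ([array([0.5031, 0.2863]), array([0.5123, 0.3294]), array([0.5077, 0.3078])], np.float32(77.95091), np.float64(0.0441247675557834)) [0.50791656 0.30892851 0.16390939]
5979 ([array([0.4776, 0.1618]), array([0.5343, 0.4383]), array([0.506, 0.3  ])], np.float32(78.41606), np.float64(0.2822454639457195)) [0.50904702 0.31502341 0.1122304 ]
```

View pics/w1.png

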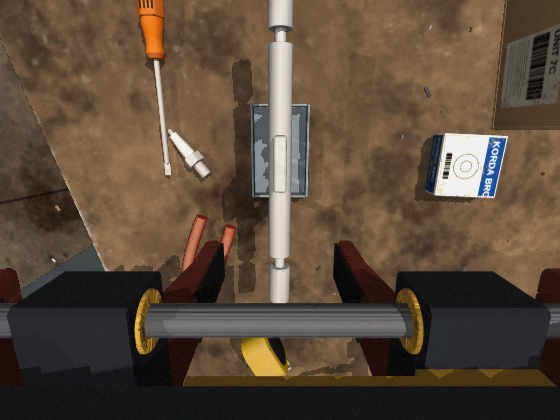

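The wrist view shows the lug at about (280,163), parallel to the fingers and centred between them, with nothing in the way. I'll go down and grip.

>>> arm_command --plan '[[[0,0,0,42,1.5,0,60],[0,0,0,42,1.5,40,60],[0,0,0,42,1.5,80,60],[0,0,0,42,1.5,110,60],[0,0,0,42,1.5,125,60],[0,0,0,42,1.5,125,60],[0,0,0,42,1.5,125,0],[0,0,0,42,1.5,125,0],[0,0,0,42,1.5,125,0],[0,0,0,42,1.5,125,0]]]' --force 40

```text
clock: 3.15
tcp_pos: [0.5085, 0.3047, 0.1481]
orientation: [179.9, -0.1, 78.3]
contact_force: [-0.3, -0.8, 0.2]
width: 0.0318
finger_force: 0.0
```

>>> arm_command --plan '[[[0,0,0,0,0,0,0],[0,0,0,0,0,0,0],[0,0,0,0,0,0,0],[0,0,0,0,0,0,0]]]'

```text
clock: 3.55
tcp_pos: [0.5076, 0.3045, 0.1464]
orientation: [-180.0, 0.0, 78.4]
contact_force: [-1.6, -0.7, -0.1]
width: 0.0098
finger_force: 40.0
```

>>> arm_command --plan '[[[0,0,0,0,0,-5,0],[0,0,0,0,0,-15,0],[0,0,0,0,0,-30,0],[0,0,0,0,0,-50,0],[0,0,0,0,0,-70,0],[0,0,0,0,0,-90,0],[0,0,0,0,0,-105,0],[0,0,0,0,0,-118,0],[0,0,0,0,0,-125,0],[0,0,0,0,0,-125,0]]]'

```text
clock: 4.55
tcp_pos: [0.5082, 0.3047, 0.2728]
orientation: [179.9, -0.1, 78.3]
contact_force: [-0.5, -0.8, -5.5]
width: 0.0098
finger_force: 40.0
```

>>> arm_command --plan '[[[0,0,0,0,0,0,0],[0,0,0,0,0,0,0],[0,0,0,0,0,0,0]]]'

```text
clock: 4.85
tcp_pos: [0.5077, 0.3044, 0.2705]
orientation: [-179.9, 0.1, 78.3]
contact_force: [-0.2, 0.2, -5.8]
width: 0.01
finger_force: 40.0
```

```bash
python3 - <<'E'
from rig import *
from h import *
s=sense();print(s["tcp_pos"],s["orientation"],s["contact_force"],s["torque"])
c=get_calibration("top");im,d=get_image("top");W=cloud(im,d,c["mtx"],c["view"]);
cv2.imwrite("pics/t2.png",im[...,::-1])
c=get_calibration("wrist");im,d=get_image("wrist");W=cloud(im,d,c["mtx"],c["view"])
P=W[(d>0)&(d<.5)&(W[...,2]>.20)&(np.abs(W[...,0]-.51)<.08)&(W[...,1]>.33)&(W[...,1]<.48)]
cv2.imwrite("pics/w2.png",im[...,::-1]);print(len(P));print(line(P))
t=(P[:,1]);A=np.c_[t,np.ones(len(t))];print(np.linalg.lstsq(A,P[:,2],rcond=None)[0],P[:,1].max(),np.median(P[:,2]))
E
```

```text
[0.50772929 0.30440282 0.27050414] [-1.79918247e+02  6.64831671e-02  7.83411890e+01] [-0.21364752  0.15859311 -5.78494724] [-0.07137327 -0.03732374 -0.02723797]
34243
([array([0.4388, 0.335 ]), array([0.5484, 0.3381]), array([0.4936, 0.3365])], np.float32(1.6356754), np.float64(0.10961510006351702))
[-1.63395567  0.89236807] 0.4356909004433846 0.3486236926365207
```

View pics/w2.png

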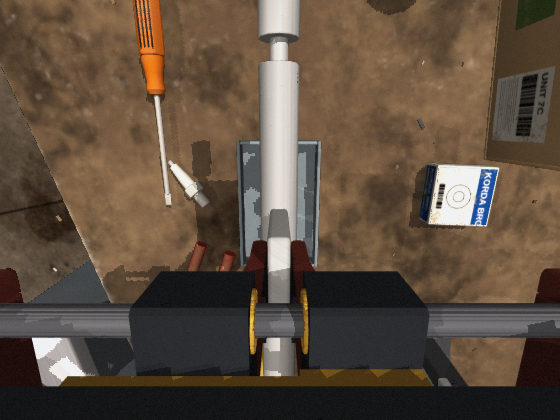

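Held level, with the groove at about (279,48). Its depth gives the offset from rod to TCP.

```bash
cat >g.py <<'E'
from rig import *
from h import *
def groove(tag):
    s=sense();c=get_calibration("wrist");im,d=get_image("wrist");W=cloud(im,d,c["mtx"],c["view"])
    y=np.radians(s["orientation"][2]);p=s["tcp_pos"]
    D=W-p; f=np.stack([D[...,0]*np.cos(y)+D[...,1]*np.sin(y),-D[...,0]*np.sin(y)+D[...,1]*np.cos(y),D[...,2]],-1) # along rod, left, up
    m=(d>0)&(np.abs(f[...,2]+.035)<.03)&(np.abs(f[...,1])<.03)&(f[...,0]>.03)&(f[...,0]<.16)
    P=f[m]; out=[]
    for a in np.arange(.06,.15,.003):
        q=P[(P[:,0]>=a)&(P[:,0]<a+.003)]
        if len(q)>5: out.append([a+.0015,np.ptp(q[:,1]),np.median(q[:,1]),np.percentile(q[:,2],95)])
    print(np.round(np.array(out)*1e3,1)); print(s["clock"],p,s["orientation"],s["contact_force"],s["torque"])
    cv2.imwrite(f"pics/{tag}.png",im[...,::-1]); return W,f,d,im
E
python3 -c "
from g import *
groove('w3')"
```

```text
[[ 61.5  21.4  -1.  -30.9]
 [ 64.5  21.4  -1.  -30.9]
 [ 67.5  22.   -1.2 -30.9]
 [ 70.5  21.8  -1.  -30.9]
 [ 73.5  21.7  -1.  -30.7]
 [ 76.5  21.6  -1.  -30.7]
 [ 79.5  21.5  -1.2 -30.6]
 [ 82.5  21.4  -1.5 -30.9]
 [ 85.5  21.3  -1.5 -30.8]
 [ 88.5  21.2  -1.5 -30.8]
 [ 91.5  21.   -1.5 -30.8]
 [ 94.5  21.6  -1.  -30.7]
 [ 97.5  21.4  -1.  -30.8]
 [100.5  21.4  -1.5 -30.9]
 [103.5  11.4  -0.9 -33.1]
 [106.5   9.5  -0.9 -36.5]
 [109.5   9.5  -0.9 -36.4]
 [112.5  19.2  -0.9 -33.8]
 [115.5  21.6  -0.9 -31.1]
 [118.5  21.2  -1.2 -30.8]
 [121.5  21.3  -1.4 -30.6]
 [124.5  21.   -1.4 -30.7]
 [127.5  21.6  -0.9 -30.8]
 [130.5  21.4   6.2 -34.2]]
4.95 [0.50782765 0.30442968 0.27097845] [-1.79953645e+02  4.04194471e-02  7.83395746e+01] [ 0.49000452 -0.36009753 -4.97402372] [-0.07001835 -0.11707392 -0.07721473]
```

>>> arm_command --plan '[[[0,0,0,-5,-20,0,0],[0,0,0,-10,-50,0,0],[0,0,-1,-40,-44,0,0],[0,0,-2,-80,-36,0,0],[0,0,-3,-120,-28,0,0],[0,0,-4,-160,-20,0,0],[0,0,-5,-200,-12,0,0],[0,0,-6,-240,-4,0,0],[0,0,-7.1,-270,2,0,0],[0,0,-7.1,-280,4,0,0]]]'

```text
clock: 6.0
tcp_pos: [0.455, 0.0268, 0.2719]
orientation: [180.0, 0.1, 85.3]
contact_force: [0.3, 0.5, -5.8]
width: 0.0098
finger_force: 40.0
```

>>> arm_command --plan '[[[0,0,0,-40,3,0,0],[0,0,0,-80,6,0,0],[0,0,0,-105,9,0,0],[0,0,0,-112,12,0,0],[0,0,0,-111,40,0,0],[0,0,0,-107,75,0,0],[0,0,0,-104,105,0,0],[0,0,0,-103,123,0,0],[0,0,0,-103,123,0,0],[0,0,0,-103,123,0,0]]]'

```text
clock: 7.0
tcp_pos: [0.5697, -0.0819, 0.271]
orientation: [-179.9, -0.0, 85.5]
contact_force: [-0.1, -0.4, -5.5]
width: 0.01
finger_force: 40.0
```

```bash
python3 - <<'E'
from g import *
W,f,d,im=groove("w4")
m=(d>0)&(W[...,2]>.125)&(W[...,2]<.2)&(f[...,0]>.05)&(f[...,0]<.3)
for a in np.arange(-.07,.08,.01):
    q=f[m&(f[...,1]>=a)&(f[...,1]<a+.01)]
    if len(q)>5: 
        print(round(a*1e3),len(q),(np.percentile(q[:,0],[2,50,98])*1e3).round(1),(np.percentile(q[:,2],[2,50,98])*1e3).round(1))
E
```

```text
[[ 61.5  22.   -0.9 -29.8]
 [ 64.5  22.   -1.4 -30.1]
 [ 67.5  21.9  -0.9 -30. ]
 [ 70.5  21.7  -1.4 -29.7]
 [ 73.5  21.6  -1.4 -29.6]
 [ 76.5  21.5  -1.1 -29.7]
 [ 79.5  21.4  -1.1 -29.7]
 [ 82.5  21.2  -1.4 -29.4]
 [ 85.5  21.1  -1.3 -29.8]
 [ 88.5  21.   -0.8 -29.7]
 [ 91.5  20.9  -1.3 -29.5]
 [ 94.5  22.   -0.8 -29.5]
 [ 97.5  22.   -1.1 -29.7]
 [100.5  21.8  -1.3 -29.3]
 [103.5  19.8  -0.8 -30.6]
 [106.5   9.5  -0.8 -35. ]
 [109.5  10.   -1.3 -34.9]
 [112.5   9.9  -1.1 -35. ]
 [115.5  21.3  -0.8 -29.5]
 [118.5  21.   -1.3 -29.1]
 [121.5  21.5  -0.8 -29.2]
 [124.5  22.   -1.3 -29.1]
 [127.5  21.9  -1.3 -29.1]
 [130.5  21.8  -0.3 -34. ]]
7.0 [ 0.56973914 -0.08186601  0.27104046] [-1.79906579e+02 -3.52686198e-02  8.55069577e+01] [-0.08935004 -0.4056016  -5.54083285] [-0.05120568 -0.0575447  -0.0402758 ]
-70 1517 [ 54.3 128.  155.6] [-121.4 -113.1  -97.8]
-60 2086 [ 52.7 111.7 158.6] [-144.7 -119.6 -111.6]
-50 222 [ 93.1 101.6 147.5] [-136.7 -114.3 -112.4]
-40 287 [ 50.6  98.6 104.6] [-144.2 -123.2 -112.4]
-30 300 [ 50.4  98.4 104.3] [-144.4 -123.9 -112.7]
-20 90 [ 50.5  98.5 104.2] [-144.3 -119.8 -115.2]
10 163 [ 50.4  98.6 103.9] [-144.3 -115.1  -98.8]
20 325 [ 50.3  98.4 104.2] [-144.3 -109.5  -87.7]
30 87 [50.4 55.4 60.9] [-143.9 -125.7 -123.2]
```

View pics/w4.png

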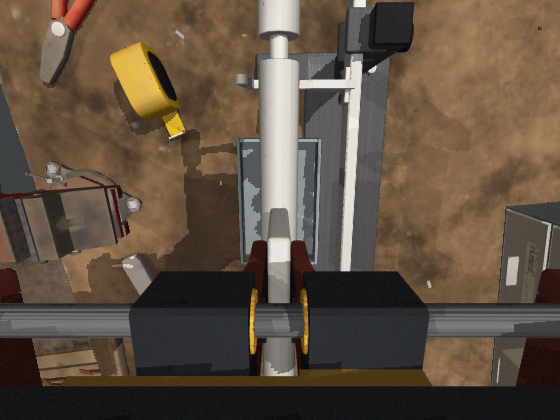

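The wrist view shows hook A at about (300,84), running from its tip at (243,80) back to the bar at (350,88). The groove is at (279,47), beyond the hook. I'll compute both more finely.

```bash
cat >>g.py <<'E'
def fit(f,d,W):
    def edges(m):
        x=f[m][:,0]*1e3; h,e=np.histogram(x,np.arange(85,140,.5)); k=h>.35*np.sort(h)[-4:].mean(); return e[:-1][k][0],e[:-1][k][-1]+.5
    near=(d>0)&(f[...,0]>.085)&(f[...,0]<.125)
    hook=near&(W[...,2]>.14)&(W[...,2]<.19)&((f[...,1]>.013)&(f[...,1]<.035)|(f[...,1]<-.014)&(f[...,1]>-.043))
    a=edges(hook)
    # groove: rod profile, top height above centre line
    r=(d>0)&(np.abs(f[...,1]+.001)<.002)&(f[...,2]>-.05)&(f[...,0]>.09)&(f[...,0]<.128)
    q=f[r]*1e3; low=q[q[:,2]<np.percentile(q[:,2],80)-3.5]
    b=np.percentile(low[:,0],[1,99]); t=f[near&(W[...,2]>.17)&(W[...,2]<.192)&(f[...,1]>.013)&(f[...,1]<.04)]*1e3
    bar=f[(d>0)&(W[...,2]>.145)&(W[...,2]<.158)&(f[...,0]>.03)&(f[...,0]<.09)&(f[...,1]<-.03)&(f[...,1]>-.09)]*1e3
    print("hook",a,np.mean(a),"groove",b,b.mean(),"tip left",np.percentile(t[:,1],[3,50,97]) if len(t) else 0,"bar",np.percentile(bar[:,1],[3,50,97]) if len(bar) else 0)
    if len(bar): print("bar yaw rel", np.degrees(np.polyfit(bar[:,0],bar[:,1],1)[0]))
E
python3 - <<'E'
from g import *
s=sense();W,f,d,im=groove("w5");fit(f,d,W)
E
```

```text
[[ 61.5  22.   -0.9 -29.9]
 [ 64.5  21.9  -1.4 -30.1]
 [ 67.5  21.8  -1.1 -29.9]
 [ 70.5  21.6  -1.4 -29.9]
 [ 73.5  21.5  -0.9 -29.7]
 [ 76.5  21.5  -1.1 -29.9]
 [ 79.5  21.3  -1.4 -30. ]
 [ 82.5  21.2  -1.4 -29.7]
 [ 85.5  21.1  -0.9 -29.6]
 [ 88.5  21.   -1.4 -29.7]
 [ 91.5  20.9  -0.9 -29.5]
 [ 94.5  22.   -0.9 -29.6]
 [ 97.5  22.   -1.1 -29.6]
 [100.5  21.8  -1.4 -29.5]
 [103.5  19.8  -0.9 -30.9]
 [106.5   9.4  -0.9 -35.1]
 [109.5  10.   -1.4 -35. ]
 [112.5  10.   -0.9 -35. ]
 [115.5  21.3  -1.3 -29.5]
 [118.5  21.1  -1.1 -29.2]
 [121.5  20.9  -1.3 -29.2]
 [124.5  22.   -1.3 -29.1]
 [127.5  22.   -0.4 -29.2]
 [130.5  21.9  -9.9 -34.3]]
7.05 [ 0.56941933 -0.08208282  0.27157467] [-1.79958971e+02 -2.28201900e-02  8.54936425e+01] [ 0.05377892  0.76221044 -5.25059379] [-0.10537519 -0.06105068  0.02665427]
hook (np.float64(98.5), np.float64(105.0)) 101.75 groove [103.78812868 114.75477925] 109.27145396159051 tip left [19.55096952 23.10582376 27.90653377] bar [-64.55887825 -58.65015166 -33.37845534]
bar yaw rel -7.539117620806592
```

>>> arm_command --plan '[[[0,0,0,-3,0,0,0],[0,0,0,-6,0,5,0],[0,0,0,-6,0,15,0],[0,0,0,-6,0,25,0],[0,0,0,-6,0,35,0],[0,0,0,-6,0,43,0],[0,0,0,-6,0,49,0],[0,0,0,-6,0,53,0],[0,0,0,-6,0,54,0],[0,0,0,-6,0,54,0]]]'

```text
clock: 8.1
tcp_pos: [0.5693, -0.0889, 0.2178]
orientation: [180.0, -0.0, 85.4]
contact_force: [-0.7, -0.8, -4.9]
width: 0.0098
finger_force: 40.0
```

```bash
sed -i 's/^    print(np.round(np.array(out).*); print(s\["clock/    print(s["clock/' g.py; python3 - <<'E'
from g import *
s=sense();W,f,d,im=groove("w6");fit(f,d,W)
cv2.imwrite("pics/w6c.png",cv2.resize(im[0:200,180:420],None,fx=3,fy=3)[...,::-1])
E
```

```text
8.1 [ 0.56929564 -0.08893756  0.21775121] [ 1.79987090e+02 -4.37751890e-05  8.54430083e+01] [-0.70741224 -0.78855381 -4.92360094] [-0.07367818 -0.01023356  0.03152615]
hook (np.float64(105.0), np.float64(111.5)) 108.25 groove [103.90773918 114.75851489] 109.3331270351132 tip left [20.17827028 23.73586578 28.37615462] bar [-64.08906201 -58.75161431 -54.69048429]
bar yaw rel 0.26845891195596905
```

View pics/w6c.png

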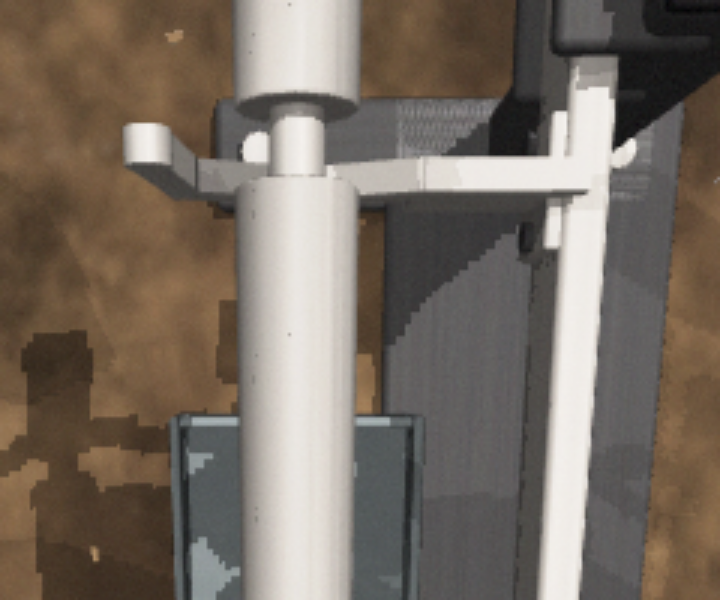

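The crop shows the hook's plate about level with the groove (hook 108.3, groove 109.3 mm). I'll shift 1 mm and feel downwards in small steps.

>>> arm_command --plan '[[[0,0,0,-1,0,3,0],[0,0,0,-1,0,6,0],[0,0,0,-1,0,8,0],[0,0,0,-1,0,10,0],[0,0,0,-1,0,11,0],[0,0,0,-1,0,12,0],[0,0,0,-1,0,12,0],[0,0,0,-1,0,12,0]]]'

```text
clock: 8.95
tcp_pos: [0.5692, -0.0899, 0.2057]
orientation: [180.0, -0.0, 85.4]
contact_force: [-0.3, 0.2, -5.1]
width: 0.0099
finger_force: 40.0
```

>>> arm_command --plan '[[[0,0,0,0,0,0.5,0],[0,0,0,0,0,1,0],[0,0,0,0,0,1.5,0],[0,0,0,0,0,2,0],[0,0,0,0,0,2,0],[0,0,0,0,0,2,0]]]'

```text
clock: 9.55
tcp_pos: [0.5691, -0.0899, 0.2036]
orientation: [-180.0, -0.0, 85.4]
contact_force: [0.5, -0.5, -5.3]
width: 0.0103
finger_force: 40.0
```

>>> arm_command --plan '[[[0,0,0,0,0,0.5,0],[0,0,0,0,0,1,0],[0,0,0,0,0,1.5,0],[0,0,0,0,0,1.5,0]]]'

```text
clock: 9.95
tcp_pos: [0.5691, -0.0899, 0.202]
orientation: [-180.0, -0.0, 85.4]
contact_force: [-0.4, 0.5, -4.8]
width: 0.01
finger_force: 40.0
```

>>> arm_command --plan '[[[0,0,0,0,0,0.5,0],[0,0,0,0,0,1,0],[0,0,0,0,0,1,0]]]'

```text
clock: 10.25
tcp_pos: [0.5691, -0.0899, 0.201]
orientation: [-180.0, -0.0, 85.4]
contact_force: [-0.0, -0.8, -5.1]
width: 0.0096
finger_force: 40.0
```

>>> arm_command --plan '[[[0,0,0,0,0,0.5,0],[0,0,0,0,0,1,0],[0,0,0,0,0,1,0]]]'

```text
clock: 10.55
tcp_pos: [0.5691, -0.0899, 0.2]
orientation: [-180.0, -0.0, 85.4]
contact_force: [-0.1, -0.4, -5.8]
width: 0.0098
finger_force: 40.0
```

>>> arm_command --plan '[[[0,0,0,0,0,0.5,0],[0,0,0,0,0,1,0],[0,0,0,0,0,1,0]]]'

```text
clock: 10.85
tcp_pos: [0.5692, -0.0899, 0.1992]
orientation: [180.0, 0.0, 85.4]
contact_force: [-0.4, 0.2, -4.4]
width: 0.0098
finger_force: 40.0
```

>>> arm_command --plan '[[[0,0,0,0,0,0.5,0],[0,0,0,0,0,0.5,0],[0,0,0,0,0,0.5,0]]]'

```text
clock: 11.15
tcp_pos: [0.5693, -0.09, 0.199]
orientation: [180.0, 0.0, 85.4]
contact_force: [-0.1, 0.6, -2.7]
width: 0.0097
finger_force: 40.0
```

>>> arm_command --plan '[[[0,0,0,0,0,0.5,0],[0,0,0,0,0,0.5,0],[0,0,0,0,0,0.5,0]]]'

```text
clock: 11.45
tcp_pos: [0.5693, -0.0899, 0.1987]
orientation: [179.9, 0.0, 85.4]
contact_force: [-0.7, 1.3, -0.1]
width: 0.0101
finger_force: 40.0
```

Contact starts at TCP z 0.199, where the rod should be at about 0.157. I'll check with the camera and the moment.

```bash
python3 - <<'E'
from g import *
W,f,d,im=groove("w7");fit(f,d,W)
c=get_calibration("top")
im,d=get_image("top");W=cloud(im,d,c["mtx"],c["view"]);s=sense();print(s["contact_force"],s["torque"])
t=np.radians(85.45);D=W-[.5708,-.0826,0]
a=D[...,0]*np.cos(t)+D[...,1]*np.sin(t);b=-D[...,0]*np.sin(t)+D[...,1]*np.cos(t)
for lo,hi in((-.15,-.115),(-.095,-.06),(.06,.095),(.115,.15)):
    m=(d>0)&(a>lo)&(a<hi)&(np.abs(b)<.009)&(W[...,2]>.13)&(W[...,2]<.2);print(lo,m.sum(),np.median(W[m][:,2]),np.median(b[m]))
cv2.imwrite("pics/t7c.png",cv2.resize(im[165:235,262:402],None,fx=5,fy=5,interpolation=cv2.INTER_CUBIC)[...,::-1])
E
```

```text
11.45 [ 0.56930886 -0.0899193   0.19873876] [1.79946958e+02 8.27106833e-03 8.54479145e+01] [-0.69218131  1.26080497 -0.0528301 ] [-0.3074968   0.06943934 -0.08461951]
hook (np.float64(106.0), np.float64(112.5)) 109.25 groove [103.43553792 114.71653998] 109.0760389529424 tip left [20.31780178 23.72302597 28.33332916] bar [-63.9779119  -58.58853173 -54.62237453]
bar yaw rel 0.237065611293944
[-0.29900978  1.28184274  0.52299065] [-0.31430251  0.11368184 -0.04277637]
-0.15 25 0.16629007376322624 0.0025983853507908546
-0.095 59 0.16581420511547362 0.000912407700353046
0.06 74 0.16815747284154647 0.0005242967459036687
0.115 70 0.16849812291561528 0.0015772681379442894
```

View pics/t7c.png

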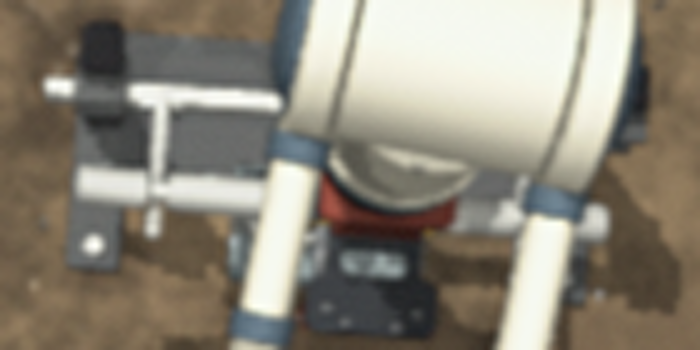

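Both grooves are centred on the hooks (109.3 against 109.1). The rod tops read 166 mm at the −y end and 168.4 mm at the +y end, so the −y end is home and the +y end is still about 2 mm up. A small tilt should bring it down.

>>> arm_command --plan '[[[0,-0.3,0,0,0,0,0],[0,-0.5,0,0,0,0,0],[0,-0.5,0,0,0,0.3,0],[0,-0.5,0,0,0,0.5,0],[0,-0.5,0,0,0,0.5,0]]]'

```text
clock: 12.05
tcp_pos: [0.5693, -0.0898, 0.1979]
orientation: [180.0, 0.5, 85.5]
contact_force: [-0.7, 2.4, -0.4]
width: 0.01
finger_force: 40.0
```

```bash
cat >r.py <<'E'
from g import *
c=get_calibration("top")
im,d=get_image("top");W=cloud(im,d,c["mtx"],c["view"]);s=sense();print(s["clock"],s["tcp_pos"],s["contact_force"],s["torque"],s["finger_force"])
t=np.radians(85.45);D=W-[.5708,-.0826,0]
a=D[...,0]*np.cos(t)+D[...,1]*np.sin(t);b=-D[...,0]*np.sin(t)+D[...,1]*np.cos(t)
for lo,hi in((-.15,-.115),(-.095,-.06),(.06,.095),(.115,.15)):
    m=(d>0)&(a>lo)&(a<hi)&(np.abs(b)<.009)&(W[...,2]>.13)&(W[...,2]<.2);print(lo,m.sum(),np.median(W[m][:,2]),np.median(b[m]))
cv2.imwrite("pics/top_last.png",im[...,::-1])
E
python3 r.py
```

```text
12.1 [ 0.56928626 -0.08973884  0.19787218] [ 0.20743753  1.04778277 -0.63793439] [-0.01926283 -0.20852703  0.00854571] 40.00031054019928
-0.15 37 0.16579378233836284 0.0021305360325645697
-0.095 62 0.16582470322538956 0.0013076677262427307
0.06 75 0.16649561718765393 0.00034107649934935706
0.115 72 0.1659217458758363 0.001061988284082968
```

>>> arm_command --plan '[[[0,0,0,0,0,0.3,0],[0,0,0,0,0,0.6,0],[0,0,0,0,0,0.6,0],[0,0,0,0,0,0.6,0],[0,0,0,0,0,0.6,0],[0,0,0,0,0,0.6,0]]]'

```text
clock: 12.7
tcp_pos: [0.5694, -0.0898, 0.1976]
orientation: [179.9, 0.5, 85.5]
contact_force: [0.9, 3.7, 4.7]
width: 0.0095
finger_force: 40.0
```

```bash
python3 r.py
```

```text
12.75 [ 0.56938682 -0.08986643  0.19749368] [0.00794056 4.24803074 4.20355054] [-0.01244499 -0.16474182  0.07684076] 40.00126361846924
-0.15 36 0.16615455765109854 0.0024074422131863064
-0.095 61 0.16653556543928927 0.0009028247767310562
0.06 75 0.16604675292085802 0.000698506461869774
0.115 68 0.16584015130960483 0.0008370245195722745
```

Both ends are down with about 10 N on the hooks. I'll ease off, lower the grip force and then open.

>>> arm_command --plan '[[[0,0,0,0,0,-0.5,0],[0,0,0,0,0,-0.5,0],[0,0,0,0,0,-0.5,0],[0,0,0,0,0,-0.5,0]]]' --force 8

```text
clock: 13.15
tcp_pos: [0.5694, -0.09, 0.1975]
orientation: [180.0, 0.5, 85.4]
contact_force: [2.6, 2.2, 2.3]
width: 0.0098
finger_force: 8.0
```

>>> arm_command --plan '[[[0,0,0,0,0,0,12],[0,0,0,0,0,0,15],[0,0,0,0,0,0,20],[0,0,0,0,0,0,40],[0,0,0,0,0,0,40],[0,0,0,0,0,0,40],[0,0,0,0,0,0,40],[0,0,0,0,0,0,40],[0,0,0,0,0,0,40]]]'

```text
clock: 14.05
tcp_pos: [0.5692, -0.0899, 0.1975]
orientation: [-180.0, 0.5, 85.4]
contact_force: [0.5, 0.5, 0.1]
width: 0.0396
finger_force: 0.0
```

>>> arm_command --plan '[[[0,0,0,0,0,-5,40],[0,0,0,0,0,-15,40],[0,0,0,0,0,-30,40],[0,0,0,0,0,-55,40],[0,0,0,0,0,-85,40],[0,0,0,0,0,-115,40],[0,0,0,0,0,-140,40],[0,0,0,0,0,-150,40],[0,0,0,0,0,-150,40],[0,0,0,0,0,-150,40]]]'

```text
clock: 15.05
tcp_pos: [0.5693, -0.0886, 0.3467]
orientation: [-179.9, 0.5, 85.4]
contact_force: [0.0, -0.5, -0.5]
width: 0.0401
finger_force: 0.0
```

```bash
python3 r.py; python3 - <<'E'
from rig import *
import cv2
im,d=get_image("wrist");cv2.imwrite("pics/wf.png",im[...,::-1])
E
```

```text
15.1 [ 0.5691594  -0.08859495  0.34591761] [-0.06586328  0.0611184  -0.48754856] [-0.04069676 -0.11729854 -0.02016547] 0.0
-0.15 38 0.16594677654898016 0.0005161956037396309
-0.095 35 0.1663710326708896 0.0017604185874352512
0.06 73 0.16581220506344163 0.0010791119616150521
0.115 70 0.16581791079432961 0.0009632610039340492
```

View pics/wf.png

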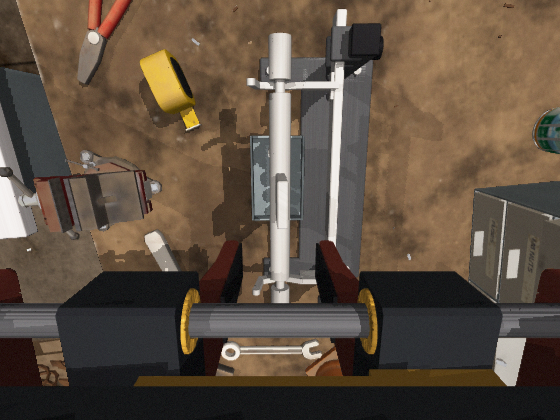

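The caddy hangs on both hooks, with the grooves at (280,85) and (280,285). The rod is level at 155 mm. I'll let it settle and hand in.

>>> arm_command --plan '[[[0,0,0,0,0,0,40],[0,0,0,0,0,0,40],[0,0,0,0,0,0,40],[0,0,0,0,0,0,40],[0,0,0,0,0,0,40],[0,0,0,0,0,0,40],[0,0,0,0,0,0,40],[0,0,0,0,0,0,40],[0,0,0,0,0,0,40],[0,0,0,0,0,0,40]]]'

```text
clock: 16.15
tcp_pos: [0.5693, -0.0886, 0.3475]
orientation: [-180.0, 0.5, 85.4]
contact_force: [0.8, -0.2, -0.0]
width: 0.0402
finger_force: 0.0
```

>>> arm_command --plan '[[[0,0,0,0,0,0,40],[0,0,0,0,0,0,40],[0,0,0,0,0,0,40],[0,0,0,0,0,0,40],[0,0,0,0,0,0,40],[0,0,0,0,0,0,40],[0,0,0,0,0,0,40],[0,0,0,0,0,0,40],[0,0,0,0,0,0,40],[0,0,0,0,0,0,40]]]'

```text
clock: 17.15
tcp_pos: [0.5693, -0.0886, 0.3475]
orientation: [-180.0, 0.5, 85.4]
contact_force: [-0.9, -0.1, 0.5]
width: 0.04
finger_force: 0.0
```

```bash
python3 r.py; python3 -c "
from rig import *
print(hand_in())"
```

```text
17.2 [ 0.56926779 -0.088653    0.34751287] [ 0.13337133  0.16935216 -0.11049214] [-0.02913266 -0.07708082  0.02708914] 0.0
-0.15 41 0.16609590688643294 0.0009839204127266143
-0.095 34 0.16525253521928496 0.0033313059853778857
0.06 76 0.16528447805800772 0.000584270087672637
0.115 70 0.1657539514054298 0.0009847572803587225
the job is handed in; nothing more can be done
None
```

The caddy hangs level with both grooves seated on the hooks (rod centre at about 155 mm), released, with about 10 N estimated on the hooks, and the job was handed in at 17 s; no verdict came back.

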